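Open the sample case past its spring key

TASK

Open the wax sample case for the day, using only touches and pushes and picking nothing up. First push the open tester candle that stands in front of the case's cover along the table, upright, until it is out of the cover's way; then, with a fingertip in the cover's finger hole, press the brass spring key down and, keeping it down, push the cover over it until the case is fully open and the key springs up in the cover's other hole. The cover must not run into the candle; leave the other things where they are and finish clear of everything.

Things in the scene. Friction and masses are not known exactly. Their poses are not given: they have to be found in the camera images.
- case: low dark-wood case, fixed, 118 (x) x 175 (y) x 42 (z) mm; origin at the centre of its underside, on the table top. The cover opens along its +y (to the robot's left and a little away). Side rails 13 mm wide rise to z 42; the -y end is closed to z 42, the +y end only to z 22, so a fingertip in the finger hole can travel out over it. A flat gold wax tin lies under the -y half, its top at z 29
- cover (a joint): travel of the light-wood cover, 103 x 161 x 6 mm, sliding in the rails, underside z 30, top z 36. 0 = closed (its ends at case y -80.5 and +80.5 mm); grows along case +y to the stop at 0.085 m (leading end at y +165.5). Two square finger holes 46 x 46 mm on the case's long axis, centres at case y +43.5 and -40.5 mm when closed, move with it. Slides with 1 to 4 N, stays put, cannot be lifted
- key (a joint): how far the brass spring key is pressed: 0 = up, 0.012 m = fully down; 2.5 N starts it, 6 N holds it fully down. Up, it blocks the cover (2 mm of play); pressed over 9 mm the cover can pass over it, and the wood between the holes then keeps it down. It springs up in the second hole once the cover is beyond 0.076 m and locks it open
- key_top (a point): centre of the key's top face, 26 mm (case x) x 36 mm (case y), at case x 0, y +40.5 mm (it does not move with the cover); z 39 mm above the table when up (3 mm above the cover), 27 mm fully down. Around it, under the cover, a steel catch housing at z 17
- finger_hole (a point): centre of the finger hole in which the key stands when the cover is closed, at the cover's top (z 36); moves with the cover. The wall to push on is 23 mm from it in the case's +y direction, 6 mm high (z 30 to 36); a fingertip that has pressed the key down reaches it
- cover_edge (a point): middle of the cover's leading (+y) end face, z 33
- tester: open tester candle in the cover's way: glass jar 67 mm in diameter, 74 mm tall, 0.18 to 0.37 kg, origin under its centre. It starts on the table 165 to 185 mm along +y from the case's origin, within 20 mm of the case's long axis. Out of the way when its centre is over 90 mm from that axis, or over 205 mm along +y from the case's origin
- candle_a: bystander: lidded candle jar 69 mm in diameter, 82 mm tall, origin under its centre
- candle_b: bystander: lidded candle jar, same size
- candle_c: bystander: lidded candle jar, same size
- tester_b: bystander: open tester candle, 67 mm in diameter, 74 mm tall
- cards_a: bystander: flat clear box of scent cards, 65 x 92 x 19 mm
- plinth_corner (a point): foot of the front vertical edge of the big fixed dark-wood plinth (195 mm tall, with a tall dark panel standing on it) in the middle of the table; from this corner its two front faces run back at 45 degrees to the left and to the right, about 295 mm each. Keep the arm on the robot's side of it or above the front of the table
There are look-alikes about, which are no part of the job. What is shaped like the tester but blue or orange is not meant.

How it is judged:
On the way, in this order (a step that is already met when the one before it is completed fails the run):
1. the tester candle is pushed out of the cover's way while the cover is still closed (value of joint cover below 0.006 m and (x of tester in the frame of case above 0.086 m or x of tester in the frame of case below -0.086 m or y of tester in the frame of case above 0.2 m)), for 0.1 s.
2. the key is held down by the fingers with the cover still over its closed place (value of joint key above 0.0085 m and value of joint cover below 0.012 m and contact force between key and the fingers above 0.5 N), for 0.1 s.
3. the cover has passed over the key and the key has sprung up in the second hole (value of joint cover above 0.074 m and value of joint key below 0.003 m), for 0.2 s.
At the end, for the whole second after the job is handed in: The cover is beyond 0.074 m with the key up again (less than 3 mm down) in the second hole; the tester candle stands still and upright (within 0.1 rad) on the table, its centre more than 86 mm to either side of the case's long axis or more than 200 mm along +y from the case's origin (all of step 3 and angle between tester's own z axis and vertical below 0.1 rad and height (world z) of tester between -0.006 and 0.006 m and linear speed of tester below 0.02 m/s and (x of tester in the frame of case above 0.086 m or x of tester in the frame of case below -0.086 m or y of tester in the frame of case above 0.2 m)); the robot touches nothing.
It fails at once if the tester candle is lifted off the table (height (world z) of tester above 0.012 m).
It fails at once if the tester candle is tipped (angle between tester's own z axis and vertical above 0.35 rad).
It fails at once if the cover runs into the tester candle (contact force between cover and tester above 0.5 N).
It fails at once if a bystander is moved more than 15 mm (distance of any of candle_a, candle_b, candle_c, tester_b, cards_a from where it was at the start of the episode above 0.015 m).
It also fails if it takes over 43 s, if anything falls off the work surface, if the arm or the gripper's body presses on something with over 40 N, if the wrist force passes 120 N, or if a joint passes its speed limit or range.

ROBOT

A 6-joint arm with a two-finger parallel gripper is mounted at the origin on a cart in front of the work surface, level with it; the furniture and walls round the work are solid. World frame = base frame: x ahead of the robot, y to its left, z up, the work surface at z = 0. Lengths are in m, angles in rad, forces in N, time in s.
With the tool pointing down it reaches from about 0.35 to 0.725 m from the base axis. Payload 4.3 kg.
Tool frame: the origin (TCP) lies midway between the tips of the shut fingers; the grasp point (between the pads) lies 19 mm behind it (r.tcp_to_grasp is the distance from the TCP to the grasp point, in m); z points along the fingers, y is the direction in which the jaws open and shut (so a half turn about z gives the same grasp; the last joint's range is limited). The gripper opens to 85 mm and grips with 20 to 120 N. Pads are 22 mm wide; open, the fingers measure 114 mm over their backs; the gripper's body (76 mm by 85 mm) begins 54 mm behind the grasp point. The pads swing forward as they close: fully open they stand 13 mm farther back than shut.
Start: joints at [-1.358, 0.377, 0.081, 1.274, 0, 1.46], TCP at [0.182, -0.545, 0.231] pointing down, gripper open.
Joint ranges: [-2.72, 2.72], [-0.84, 1.66], [-1.02, 1.22], [-1.77, 2.12], [-1.37, 1.28], [-3.14, 3.14]. Speed limits (rad/s): [2.57, 2.57, 3.14, 3.14, 3.14, 3.14].

INTERFACE

Orientations are given as a rotation vector (axis times angle).
In Python, from station import r gives the robot as it stands.
- The arm moves only by the shell command python3 -m creep 'ROWS' [FORCE]. ROWS is JSON, a list that holds one entry, the list of rows, each a list of 7 numbers: the turn, a rotation vector about the tool's x, y, z in units of 5 degrees (1.0 is 5 degrees), then the shift along the tool's x, y, z in units of 40 mm (1.0 is 40 mm), then the finger opening in mm, from 0 to 85.4. A call has exactly 5 rows; each row shifts and turns the pose as measured when the row begins, along the tool's axes as they then stand; what a row does not reach is not made up. A row lasts 1/10 s, in which the tool goes at most 50 mm and 8.59 degrees, less where a joint would pass 70% of its speed; a pose out of reach is approached as far as the arm can. A call is refused whole if a number of a shift passes 1 or a number of a turn 1, either way. A call with a gripper value outside its range is refused whole. The fingers move at their own pace and stop on an object; FORCE is the grip in N (left out, the last holds). Time passes only in rows, so rows that do not move let the fingers close, or fill a call up. It gives the time, the measured TCP pose, the force and the opening at its end, in the units of the state.
- r.read_state(): the state, without advancing time (a new reading comes with each control period).
- r.grab_frame(name): name is "side" or "top"; returns the picture (400x640x3 uint8, red, green, blue); there is no depth.
- r.camera_info(name): a dict with "vfov" (degrees; the focal length in pixels is half the picture's height over the tangent of half this angle, whatever the lens; pixels are square), "cx", "cy" (the principal point, pixels), "R" (3x3) and "t" (3): a world point X has camera coordinates R X + t. Camera axes: x right, y down, z forward; pixel columns grow to the right and rows downward; lengths in m; the calibration is good to about 2 mm. A picture is of the moment at which its call begins. camera_info takes no time and is no camera call.
- r.hand_in(): hands the job in, once; it reports no verdict.
Trained networks look in the newest picture that a camera, given by its name, has taken for a name from the list of things; names that differ only in an ending like _2 or _b are one class to them, and where a whole thing is asked for, a point or a joint stands for the part that bears it (a point fixed in the world has none). Each returns a list of dicts, best first, with "confidence" (0 to 1); they miss things now and then, are a little off and sometimes report something else, mostly with a low value. They report only what shows in the picture. A call takes as long as a camera call. They do not tell look-alikes from the thing itself.
- r.recognise(camera, name): "centre" ([x, y, z] in m, in the coordinates of the camera as it stood for that picture, good to about 4 mm: the middle of the surface that is visible of it).
The state is a dict: "t": time; "joints": joint angles; "joint_velocities": joint speeds; "joint_efforts": joint torques, N m; "tool_pos": TCP position; "tcp_rot": TCP orientation; "force": force on the tool from outside, world axes, zero at the start; "moment": the same for the moment, N m; "width": opening from 0.0 (shut) to 1.0 (fully open).
Only numpy, scipy, OpenCV 4.12 (cv2) and the standard library are available. Lean on these libraries where they do the work, as an engineer would, in place of code of your own. Each camera call takes 0.05 s, during which the arm holds its last target.

## Working session

There is one attempt and no reset: what is moved stays moved. The work goes in short steps, Python scripts to look and compute and a shell command to move; the robot and the scene stay as the last step left them, time stands still between calls to the robot, and variables do not carry over. Pictures are saved under pics/ and viewed, and the job is handed in when it is done.

```bash
ls; mkdir -p pics
python3 - <<'E'
from station import r
import cv2
s=r.read_state(); print({k:(s[k] if not hasattr(s[k],'tolist') else s[k].tolist()) for k in s})
for n in("side","top"):
    im=r.grab_frame(n); cv2.imwrite(f"pics/{n}0.png",im[:,:,::-1]); print(n,r.camera_info(n))
E
```

```text
pics
{'t': 0.0, 'joints': [-1.3583025960102009, 0.3780815053128474, 0.07963359814885809, 1.2743940160266534, -1.3692547688569337e-05, 1.4604960440719], 'joint_velocities': [-0.0003289279175656437, 0.00016264653423930553, 0.0005872072699036453, -0.001404585229647648, 0.0006142476597004826, -0.0010676143640683852], 'joint_efforts': [-0.0012159870311734267, -46.36043071746826, 26.987428665161133, 0.0208063842728734, 3.514095851642196e-05, 1.8796910694618418e-06], 'tool_pos': [0.18226342174016574, -0.5446619060837259, 0.23035332540901848], 'tcp_rot': [-3.0987480398535614, -0.5045170271788139, 0.00018547288253777046], 'force': [1.570672835934868, -0.9452337792289625, -0.9852028202588784], 'moment': [0.009695238400059827, 0.06911131503915428, 0.04455634163881669], 'width': 0.998751671988174}
side {'vfov': 57.06776620568652, 'cx': 318.6091915777876, 'cy': 198.16225929121146, 'R': array([[ 0.99461093, -0.10354538, -0.0052394 ],
       [-0.05212564, -0.45573311, -0.88858891],
       [ 0.08962151,  0.88407335, -0.4586745 ]]), 't': array([-0.55684108,  0.10043977,  1.03381218])}
top {'vfov': 48.54696196848312, 'cx': 318.73372574892215, 'cy': 197.75769891994506, 'R': array([[-7.58275761e-03, -9.99970119e-01, -1.50445253e-03],
       [-9.84938127e-01,  7.72864864e-03, -1.72734348e-01],
       [ 1.72740814e-01,  1.71989965e-04, -9.84967300e-01]]), 't': array([0.01653255, 0.52677207, 1.20122872])}
```

View pics/side0.png

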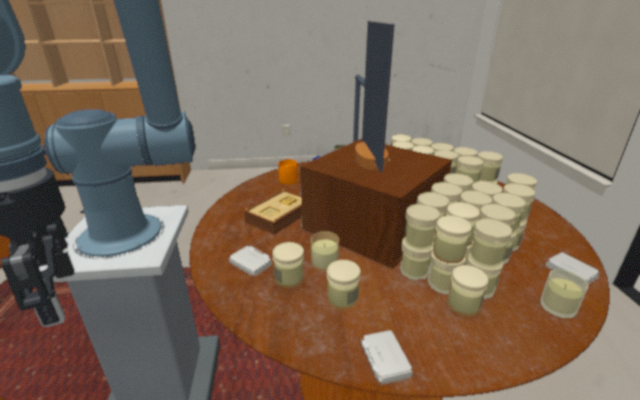

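View pics/top0.png

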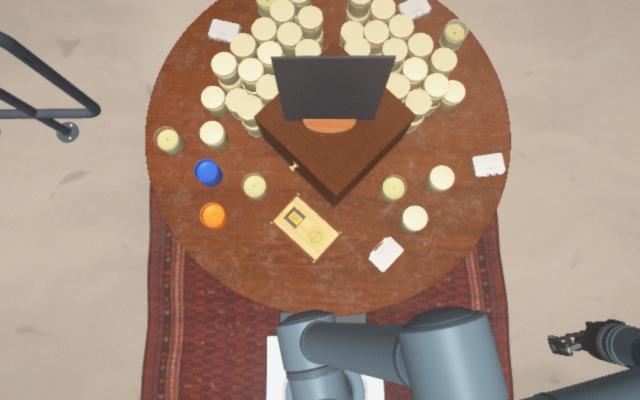

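```bash
cat > h.py <<'E'
import numpy as np
from station import r
def f(c): return 200/np.tan(np.radians(c['vfov'])/2)
def ray(n,u,v,z):
    c=r.camera_info(n); R=np.array(c['R']); t=np.array(c['t'])
    d=R.T@np.array([(u-c['cx'])/f(c),(v-c['cy'])/f(c),1]); o=-R.T@t
    return o+d*(z-o[2])/d[2]
def proj(n,X):
    c=r.camera_info(n); p=np.array(c['R'])@np.array(X)+np.array(c['t'])
    return np.array([c['cx']+f(c)*p[0]/p[2],c['cy']+f(c)*p[1]/p[2]])
def world(n,p):
    c=r.camera_info(n); return np.array(c['R']).T@(np.array(p)-np.array(c['t']))
E
python3 - <<'E'
from h import *
for n in ("top","side"):
    for k in ("case","cover","key_top","finger_hole","cover_edge","tester","candle_a","cards_a"):
        try:
            for d in r.recognise(n,k):
                w=world(n,d['centre']); print(n,k,round(d['confidence'],2),w.round(3),proj(n,w).round())
        except Exception as e: print(n,k,e)
E
```

```text
top case 0.96 [0.44  0.045 0.036] [307. 229.]
top cover 0.83 [0.446 0.049 0.037] [306. 227.]
top cover 0.48 [0.47 0.08 0.04] [295. 218.]
top finger_hole 0.96 [0.445 0.049 0.034] [306. 227.]
top cover_edge 0.6 [0.446 0.045 0.034] [307. 227.]
top tester 0.69 [0.562 0.193 0.051] [255. 186.]
top tester 0.66 [0.48  0.308 0.041] [214. 215.]
top tester 0.58 [ 0.554 -0.195  0.049] [392. 188.]
top tester 0.57 [0.607 0.324 0.047] [209. 171.]
top candle_a 0.74 [ 0.575 -0.32   0.08 ] [439. 177.]
top candle_a 0.71 [0.703 0.307 0.08 ] [213. 135.]
top candle_a 0.69 [ 0.466 -0.242  0.077] [413. 217.]
top cards_a 0.94 [ 0.375 -0.171  0.021] [385. 252.]
side case 0.78 [0.432 0.02  0.035] [274. 211.]
side cover 0.95 [0.444 0.051 0.039] [278. 205.]
side finger_hole 0.68 [0.439 0.054 0.037] [277. 205.]
side cover_edge 0.56 [0.442 0.052 0.034] [278. 206.]
side tester 0.93 [0.477 0.279 0.05 ] [287. 171.]
side tester 0.73 [ 0.465 -0.271  0.06 ] [288. 265.]
side tester 0.72 [ 0.546 -0.223  0.051] [322. 253.]
side candle_a 0.86 [ 0.466 -0.268  0.062] [289. 263.]
side candle_a 0.86 [ 0.574 -0.349  0.068] [343. 282.]
```

Run:
```python
import cv2
im=cv2.imread("pics/top0.png")
c=im[160:270,190:350]; cv2.imwrite("pics/z0.png",cv2.resize(c,None,fx=5,fy=5,interpolation=cv2.INTER_CUBIC))
```

```text
(no output)
```

View pics/z0.png

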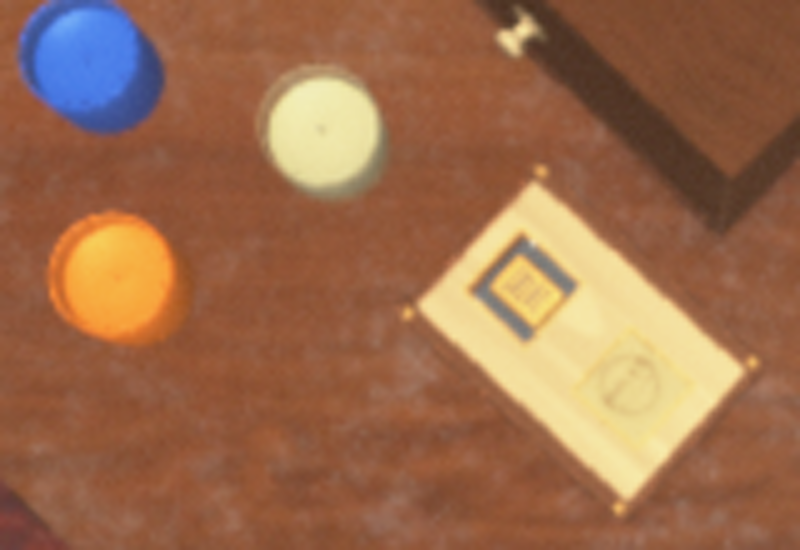

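Run:
```python
from h import *
def P(a,b,z): return ray("top",190+(a+.5)/5-.5,160+(b+.5)/5-.5,z)
C=[P(*p,0.042) for p in((541,171),(407,313),(620,508),(752,363))]
for c in C: print(c.round(4))
print([np.linalg.norm(C[i]-C[(i+1)%4]).round(4) for i in range(4)])
m=sum(C)/4; ya=(C[0]+C[1]-C[2]-C[3])[:2]; ya/=np.linalg.norm(ya)
yb=(C[0]-C[3]+0)[:2]; xa=np.array([ya[1],-ya[0]]); print("centre",m.round(4),"y",ya,np.degrees(np.arctan2(ya[1],ya[0])))
L=lambda p:(np.array([(p[:2]-m[:2])@xa,(p[:2]-m[:2])@ya])*1000).round(1)
k=P(528,288,.039); print("key",k,L(k))
for q in ((525,233),(578,286),(528,342),(470,290)): print(L(P(*q,.036)))
for z in(.05,.074): 
  t=P(321,130,z); print("test",t,L(t))
for x in((257,130),(387,130)): print(P(*x,.074))
print("orange",P(118,278,.06),L(P(118,278,.06)),"blue",L(P(85,55,.06)))
# predicted
for nm,X in (("corner plinth",P(722,230,0)),): print(nm,X,L(X))
print("plinth top corner",P(728,180,.195),L(P(728,180,.195)))
print("peg",P(520,33,0.1))
```

```text
[0.5394 0.0715 0.042 ]
[0.4593 0.1464 0.042 ]
[0.3504 0.0279 0.042 ]
[ 0.4298 -0.046   0.042 ]
[np.float64(0.1096), np.float64(0.1608), np.float64(0.1084), np.float64(0.1607)]
centre [0.4447 0.05   0.042 ] y [0.67935687 0.73380804] 47.20659287122683
key [0.47321273 0.07892978 0.039     ] [ 1.2 40.6]
[23.2 63.6]
[21.2 21. ]
[-20.9  20.3]
[-21.4  64.3]
test [0.56235664 0.19509115 0.05      ] [-12.3 186.4]
test [0.55743789 0.19150666 0.074     ] [-13.4 180.4]
[0.55771681 0.22686077 0.074     ]
[0.55715027 0.15505102 0.074     ]
orange [0.47778913 0.30425902 0.06      ] [-148.5  209.1] blue [-71.1 311.8]
corner plinth [ 0.51142663 -0.03173644  0.        ] [104.5 -14.6]
plinth top corner [ 0.50582355 -0.02830941  0.195     ] [ 98.  -15.9]
peg [0.60513857 0.0802142  0.1       ]
```

```bash
cat >> h.py <<'E'
from scipy.spatial.transform import Rotation as Ro
M=np.array([0.4447,0.0500]); YA=np.array([.6794,.7338]); XA=np.array([.7338,-.6794])
def loc(p): d=np.array(p)[:2]-M; return np.array([d@XA,d@YA])
def wor(x,y): return M+x*XA+y*YA
def todo(x,y,z,s=None):
    s=s or r.read_state(); R=Ro.from_rotvec(s['tcp_rot']); p=np.array(s['tool_pos'])
    t=np.array([*wor(x,y),z]); Rt=np.array([[YA[0],XA[0],0],[YA[1],XA[1],0],[0,0,-1]])
    dr=(R.inv()*Ro.from_matrix(Rt)).as_rotvec()
    print("t",round(s['t'],2),"loc",(loc(p)*1000).round(1),"z",round(p[2]*1000,1),"F",np.round(s['force'],1),"w",round(s['width'],2))
    print("shift units",(R.inv().apply(t-p)/.04).round(2),"turn units",(np.degrees(dr)/5).round(2))
E
python3 - <<'E'
from h import *
todo(-.012,.120,.2)
t=np.array([.37,0.02,.23]); print(loc(t)); todo(*loc(t),.23)
E
```

```text
t 0.9 loc [ 212.  -615.1] z 231.3 F [-0.1  1.1  0.7] w 1.0
shift units [ 13.43 -13.74   0.78] turn units [ 0.    0.   -5.74]
[-0.03443286 -0.07276518]
t 0.9 loc [ 212.  -615.1] z 231.3 F [-0.1  1.1  0.7] w 1.0
shift units [  8.93 -11.92   0.03] turn units [ 0.    0.   -5.74]
```

```bash
python3 -m creep '[[[0,0,-1,0.7,-0.94,0,40],[0,0,-1,0.7,-0.94,0,40],[0,0,-1,0.6,-0.97,0,40],[0,0,-1,0.5,-1,0,40],[0,0,-1,0.4,-1,0,40]]]' 20
python3 - <<'E'
from h import *
todo(*loc([.37,0.02]),.23); todo(-.012,.12,.2)
E
```

```text
t: 1.4
tool_pos: [0.1927, -0.323, 0.2287]
tcp_rot: [2.906, 1.183, 0.001]
force: [-0.4, 0.2, 0.5]
width: 0.466
t 1.4 loc [  68.5 -444.9] z 228.7 F [-0.4  0.2  0.5] w 0.47
shift units [ 9.16 -3.04 -0.05] turn units [ 0.04  0.01 -0.58]
t 1.4 loc [  68.5 -444.9] z 228.7 F [-0.4  0.2  0.5] w 0.47
shift units [14.   -2.73  0.7 ] turn units [ 0.04  0.01 -0.58]
```

```bash
python3 -m creep '[[[0,0,-0.6,1,-0.4,0,40],[0,0,0,1,-0.35,0,40],[0,0,0,1,-0.3,0,40],[0,0,0,1,-0.3,0,40],[0,0,0,1,-0.3,0,40]]]'
python3 - <<'E'
from h import *
todo(*loc([.37,0.02]),.23); todo(-.012,.12,.2)
E
```

```text
t: 1.9
tool_pos: [0.2809, -0.1243, 0.2289]
tcp_rot: [2.875, 1.248, 0.003]
force: [0.8, 0.2, -0.0]
width: 0.466
t 1.9 loc [  -1.8 -239.2] z 228.9 F [ 0.8  0.2 -0. ] w 0.47
shift units [ 4.16 -0.84 -0.04] turn units [ 0.09  0.01 -0.06]
t 1.9 loc [  -1.8 -239.2] z 228.9 F [ 0.8  0.2 -0. ] w 0.47
shift units [ 8.98 -0.31  0.71] turn units [ 0.09  0.01 -0.06]
```

```bash
python3 -m creep '[[[0,0,0,1,-0.3,0,40],[0,0,0,1,-0.2,0,40],[0,0,0,1,0,0,40],[0,0,0,1,0,0,40],[0,0,0,1,0,0,40]]]'; python3 -m creep '[[[0,0,0,1,0,0,40],[0,0,0,1,0,0.2,40],[0,0,0,1,0,0.2,40],[0,0,0,0.8,0,0.3,40],[0,0,0,0,0,0,40]]]';python3 - <<'E'
from h import *
import cv2
todo(-.012,.12,.12)
im=r.grab_frame("top"); cv2.imwrite("pics/t1.png",im[:,:,::-1])
im=r.grab_frame("side"); cv2.imwrite("pics/s1.png",im[:,:,::-1])
E
```

```text
t: 2.4
tool_pos: [0.4053, 0.0444, 0.2306]
tcp_rot: [2.869, 1.249, 0.011]
force: [0.7, -1.0, 1.4]
width: 0.473
t: 2.9
tool_pos: [0.5166, 0.1654, 0.2025]
tcp_rot: [2.863, 1.258, 0.02]
force: [-0.8, -0.5, -0.2]
width: 0.471
t 2.9 loc [-25.7 133.5] z 202.5 F [-0.8 -0.5 -0.2] w 0.47
shift units [-0.35  0.3   2.07] turn units [ 0.21 -0.07  0.05]
```

View pics/t1.png

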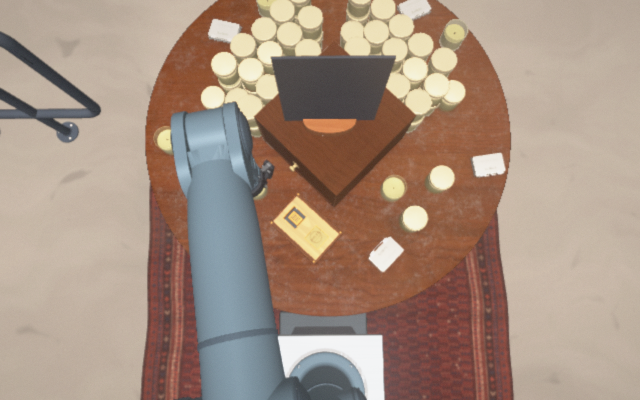

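View pics/s1.png

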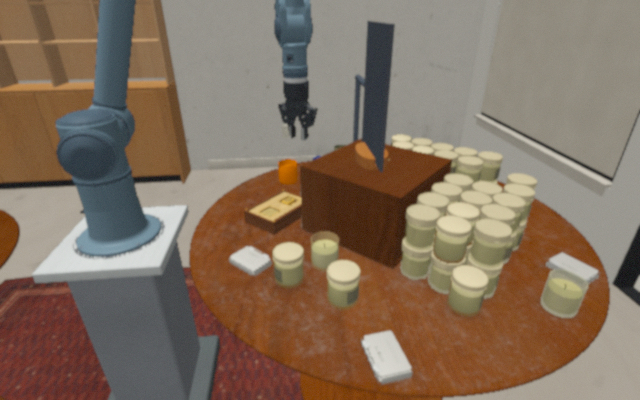

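```bash
python3 -m creep '[[[0.2,0,0,-0.5,0.35,0.6,40],[0,0,0,0,0,1,40],[0,0,0,0,0,1,40],[0,0,0,0,0,0.4,40],[0,0,0,0,0,0,40]]]';python3 - <<'E'
from h import *
todo(-.012,.115,.022)
E
```

```text
t: 3.5
tool_pos: [0.5119, 0.1336, 0.0866]
tcp_rot: [2.879, 1.252, 0.018]
force: [-0.6, -0.5, 0.2]
width: 0.468
t 3.5 loc [ -7.5 107. ] z 86.6 F [-0.6 -0.5  0.2] w 0.47
shift units [ 0.18 -0.12  1.61] turn units [ 0.08 -0.11 -0.04]
```

```bash
python3 -m creep '[[[0.1,-0.1,0,0.2,-0.12,0.3,40],[0,0,0,0,0,0.6,40],[0,0,0,0,0,0.6,40],[0,0,0,0,0,0.1,40],[0,0,0,0,0,0,40]]]';python3 - <<'E'
from h import *
todo(-.012,.15,.022)
E
```

```text
t: 4.0
tool_pos: [0.5186, 0.1437, 0.0271]
tcp_rot: [-2.882, -1.249, -0.014]
force: [1.3, 0.3, 0.5]
width: 0.467
t 4.0 loc [ -9.4 119. ] z 27.1 F [1.3 0.3 0.5] w 0.47
shift units [ 0.77 -0.07  0.13] turn units [ 0.03 -0.1  -0.07]
```

```bash
python3 -m creep '[[[0,0,0,0.3,-0.07,0.1,40],[0,0,0,0.25,0,0,40],[0,0,0,0.2,0,0,40],[0,0,0,0.2,0,0,40],[0,0,0,0.2,0,0,40]]]';python3 - <<'E'
from h import *
todo(-.012,.187,.022)
import cv2
im=r.grab_frame("top"); cv2.imwrite("pics/t2.png",im[:,:,::-1])
E
```

```text
t: 4.5
tool_pos: [0.5526, 0.1826, 0.0273]
tcp_rot: [2.882, 1.249, 0.021]
force: [-0.5, -1.4, 0.0]
width: 0.468
t 4.5 loc [-10.9 170.6] z 27.3 F [-0.5 -1.4  0. ] w 0.47
shift units [ 0.41 -0.03  0.14] turn units [ 0.07 -0.14 -0.07]
```

View pics/t2.png

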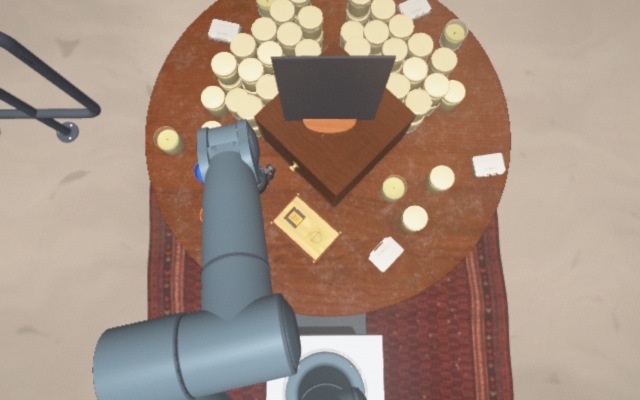

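```bash
python3 -m creep '[[[0,0,0,0.1,0,0,40],[0,0,0,0.1,0,0,40],[0,0,0,0.1,0,0,40],[0,0,0,0.08,0,0,40],[0,0,0,0,0,0,40]]]';python3 - <<'E'
from h import *
todo(-.012,.187,.022)
E
```

```text
t: 5.05
tool_pos: [0.5647, 0.1954, 0.0276]
tcp_rot: [2.881, 1.249, 0.022]
force: [-0.7, -0.2, 0.2]
width: 0.466
t 5.05 loc [-10.7 188.3] z 27.6 F [-0.7 -0.2  0.2] w 0.47
shift units [-0.03 -0.03  0.14] turn units [ 0.07 -0.14 -0.06]
```

```bash
python3 -m creep '[[[0,0,0,-0.2,0,0,40],[0,0,0,-0.5,0,0,40],[0,0,0,-0.4,0,-0.3,40],[0,0,0,0,0,-1,40],[0,0,0,0,0,-1,40]]]';python3 -m creep '[[[0,-0.1,0,-0.5,0,-0.5,40],[0,0,0,-0.8,0,0,20],[0,0,0,-0.7,0,0,0],[0,0,0,0,0,0,0],[0,0,0,0,0,0,0]]]';python3 - <<'E'
from h import *
todo(0.0,.048,.06)
import cv2
im=r.grab_frame("top"); cv2.imwrite("pics/t3.png",im[:,:,::-1])
for d in r.recognise("top","tester"):
   w=world("top",d['centre']); print(d['confidence'],w.round(3),(loc(w)*1000).round())
im=r.grab_frame("side"); cv2.imwrite("pics/s3.png",im[:,:,::-1])
E
```

```text
t: 5.55
tool_pos: [0.5261, 0.1598, 0.115]
tcp_rot: [-2.88, -1.248, -0.005]
force: [0.6, -0.2, -0.2]
width: 0.465
t: 6.05
tool_pos: [0.4737, 0.0991, 0.1435]
tcp_rot: [2.879, 1.246, 0.018]
force: [0.6, 0.3, 0.9]
width: -0.0
t 6.05 loc [-12.   55.7] z 143.5 F [0.6 0.3 0.9] w -0.0
shift units [-0.21  0.28  2.09] turn units [ 0.1  -0.1  -0.08]
0.84 [0.608 0.325 0.047] [-67. 313.]
0.62 [0.478 0.307 0.043] [-150.  211.]
```

View pics/t3.png

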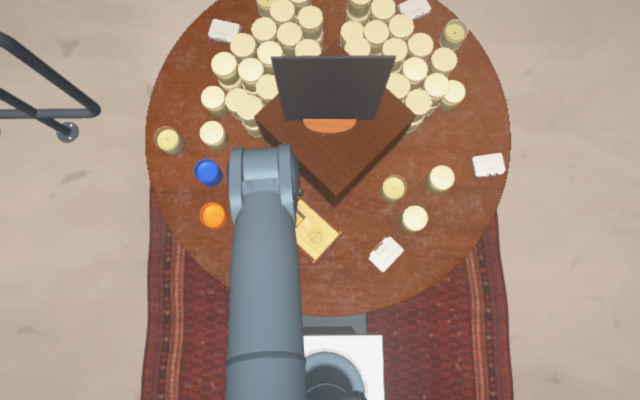

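View pics/s3.png

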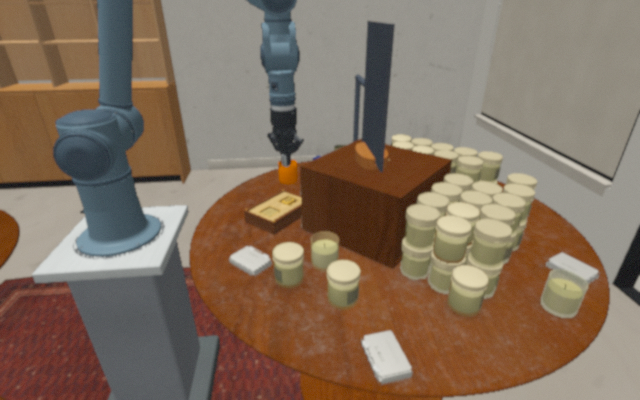

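```bash
python3 -m creep '[[[0,0,0,-1,0,-0.5,0],[0,0,0,-1,0,-0.5,0],[0,0,0,-1,0,0,0],[0,0,0,-1,0,0,0],[0,0,0,-1,0,0,0]]]';python3 - <<'E'
from h import *
todo(0.0,.048,.06)
import cv2
im=r.grab_frame("top"); cv2.imwrite("pics/t4.png",im[:,:,::-1])
c=im[100:270,190:350,::-1]; cv2.imwrite("pics/z4.png",cv2.resize(c,None,fx=3.5,fy=3.5,interpolation=cv2.INTER_CUBIC))
for d in r.recognise("top","tester"):
   w=world("top",d['centre']); print(d['confidence'],w.round(3),(loc(w)*1000).round())
E
```

```text
t: 6.7
tool_pos: [0.3412, -0.0473, 0.1819]
tcp_rot: [2.868, 1.267, 0.022]
force: [0.7, -0.9, 0.1]
width: 0.004
t 6.7 loc [  -9.8 -141.7] z 181.9 F [ 0.7 -0.9  0.1] w 0.0
shift units [4.71 0.25 3.1 ] turn units [ 0.13 -0.12  0.09]
0.83 [0.478 0.308 0.044] [-151.  212.]
0.82 [0.606 0.323 0.051] [-67. 310.]
0.64 [0.586 0.222 0.05 ] [-13. 222.]
0.64 [ 0.554 -0.196  0.048] [ 247. -107.]
```

View pics/z4.png

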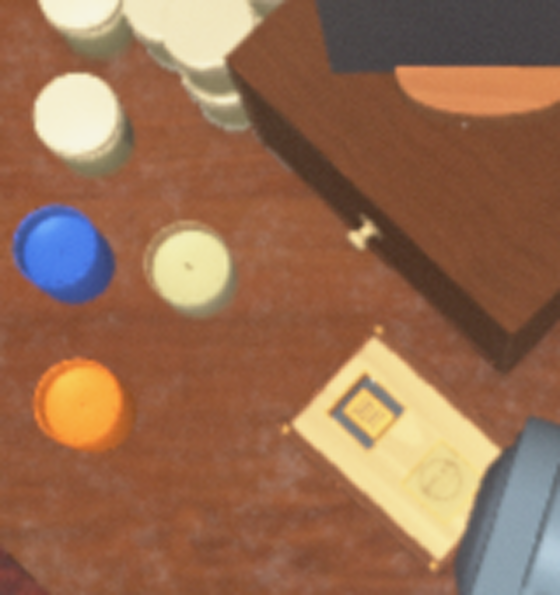

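```bash
python3 -m creep '[[[0.1,-0.1,0,1,0,0,0],[0,0,0,1,0.1,0.2,0],[0,0,0,1,0.1,0.5,0],[0,0,0,0.7,0,0.7,0],[0,0,0,0.3,0,0.4,0]]]';python3 - <<'E'
from h import *
todo(0.0005,.047,.05)
E
```

```text
t: 7.3
tool_pos: [0.4657, 0.0675, 0.1102]
tcp_rot: [2.877, 1.248, 0.017]
force: [-0.7, -0.0, -1.1]
width: -0.004
t 7.3 loc [ 3.5 27.1] z 110.2 F [-0.7 -0.  -1.1] w -0.0
shift units [ 0.48 -0.09  1.51] turn units [ 0.11 -0.09 -0.06]
```

```bash
python3 -m creep '[[[0.1,-0.1,0,0.4,-0.08,0.5,0],[0,0,0,0.08,0,0.6,0],[0,0,0,0,0,0.2,0],[0,0,0,0,0,0,0],[0,0,0,0,0,0,0]]]';python3 - <<'E'
from h import *
todo(0.0005,.047,.026)
import cv2
im=r.grab_frame("side"); c=im[120:260,200:360,::-1]; cv2.imwrite("pics/s5.png",cv2.resize(c,None,fx=4,fy=4,interpolation=cv2.INTER_CUBIC))
E
```

```text
t: 7.8
tool_pos: [0.4806, 0.0912, 0.0529]
tcp_rot: [-2.875, -1.263, 0.003]
force: [-0.2, 0.0, 1.0]
width: 0.0
t 7.8 loc [-1.6 54.6] z 52.9 F [-0.2  0.   1. ] w 0.0
shift units [-0.19  0.05  0.67] turn units [-0.03  0.01  0.05]
```

View pics/s5.png

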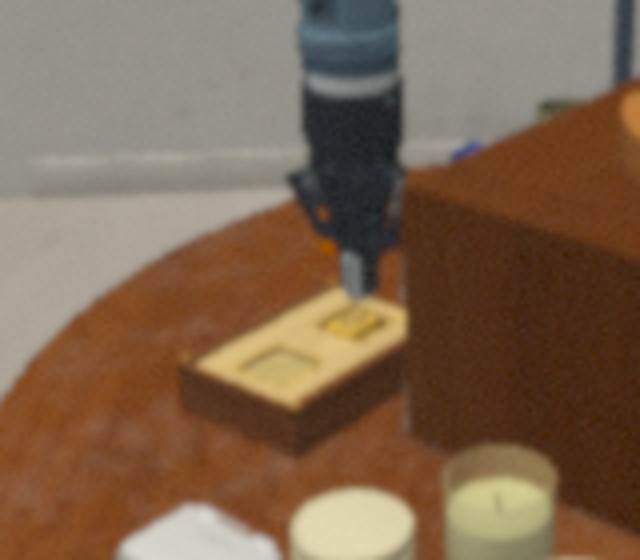

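```bash
python3 -m creep '[[[0,0,0,-0.22,0.05,0,0],[0,0,0,0,0,0.2,0],[0,0,0,0,0,0.1,0],[0,0,0,0,0,0,0],[0,0,0,0,0,0,0]]]';python3 - <<'E'
from h import *
todo(0.0005,.046,.026)
E
```

```text
t: 8.35
tool_pos: [0.4779, 0.0815, 0.0434]
tcp_rot: [2.877, 1.26, 0.006]
force: [0.4, -0.9, -0.7]
width: -0.001
t 8.35 loc [ 3.  45.6] z 43.4 F [ 0.4 -0.9 -0.7] w -0.0
shift units [ 0.01 -0.06  0.44] turn units [ 0.03 -0.04  0.02]
```

```bash
python3 -m creep '[[[0,0,0,0,-0.05,0.15,0],[0,0,0,0,0,0.15,0],[0,0,0,0,0,0.15,0],[0,0,0,0,0,0.1,0],[0,0,0,0,0,0.05,0]]]';python3 - <<'E'
from h import *
todo(0.0005,.046,.026)
E
```

```text
t: 8.85
tool_pos: [0.4774, 0.0828, 0.0269]
tcp_rot: [2.874, 1.259, 0.011]
force: [-6.9, -0.2, 17.8]
width: 0.002
t 8.85 loc [ 1.7 46.3] z 26.9 F [-6.9 -0.2 17.8] w 0.0
shift units [-0.01 -0.03  0.02] turn units [ 0.08 -0.06  0.02]
```

```bash
python3 -m creep '[[[0,0,0,0,0,0.02,0],[0,0,0,0.1,0,0.02,0],[0,0,0,0.1,0,0.02,0],[0,0,0,0.1,0,0.02,0],[0,0,0,0.1,0,0.02,0]]]';python3 - <<'E'
from h import *
todo(0.0005,.056,.026)
E
```

```text
t: 9.35
tool_pos: [0.4788, 0.0843, 0.0268]
tcp_rot: [2.858, 1.247, -0.026]
force: [-11.4, -8.0, 24.1]
width: 0.001
t 9.35 loc [ 1.7 48.3] z 26.8 F [-11.4  -8.   24.1] w 0.0
shift units [ 0.19 -0.03  0.02] turn units [ 0.18  0.28 -0.01]
```

```bash
python3 -m creep '[[[0,0.2,0,0.2,0,0,0],[0,0,0,0.2,0,0,0],[0,0,0,0.2,0,0.01,0],[0,0,0,0.2,0,0.01,0],[0,0,0,0.2,0,0.01,0]]]';python3 - <<'E'
from h import *
todo(0.0005,.056,.026)
E
```

```text
t: 9.85
tool_pos: [0.4983, 0.1054, 0.0251]
tcp_rot: [2.853, 1.238, -0.032]
force: [-3.1, -3.0, 2.7]
width: 0.004
t 9.85 loc [ 1.7 77.1] z 25.1 F [-3.1 -3.   2.7] w 0.0
shift units [-0.53 -0.03 -0.01] turn units [ 0.23  0.36 -0.06]
```

Run:
```python
from h import *
import cv2
im=r.grab_frame("side"); c=im[120:260,200:360,::-1]; cv2.imwrite("pics/s6.png",cv2.resize(c,None,fx=4,fy=4,interpolation=cv2.INTER_CUBIC))
```

```text
(no output)
```

View pics/s6.png

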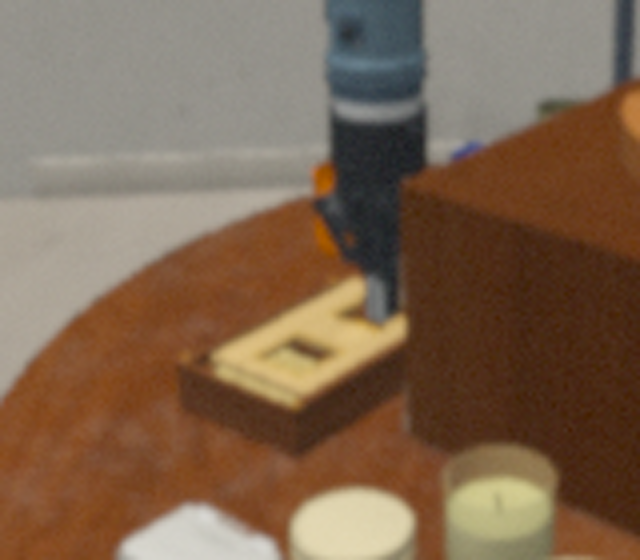

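```bash
python3 -m creep '[[[0,0.1,0,0.2,0,-0.02,0],[0,0,0,0.2,0,0,0],[0,0,0,0.2,0,0,0],[0,0,0,0.2,0,0,0],[0,0,0,0.2,0,0,0]]]';python3 - <<'E'
from h import *
todo(0.0005,.141,.026)
E
```

```text
t: 10.4
tool_pos: [0.5256, 0.1359, 0.0228]
tcp_rot: [2.857, 1.239, -0.026]
force: [-2.1, -3.0, 3.1]
width: 0.0
t 10.4 loc [  1. 118.] z 22.8 F [-2.1 -3.   3.1] w 0.0
shift units [ 0.57 -0.01 -0.1 ] turn units [ 0.21  0.3  -0.06]
```

```bash
python3 -m creep '[[[0,0,0,0,0,-0.1,0],[0,0,0,0.2,0,0,0],[0,0,0,0.2,0,0,0],[0,0,0,0.15,0,0,0],[0,0,0,0,0,0,0]]]';python3 - <<'E'
from h import *
todo(0.0005,.141,.026)
import cv2
im=r.grab_frame("side"); c=im[120:260,200:360,::-1]; cv2.imwrite("pics/s7.png",cv2.resize(c,None,fx=4,fy=4,interpolation=cv2.INTER_CUBIC))
E
```

```text
t: 10.9
tool_pos: [0.5406, 0.1531, 0.0257]
tcp_rot: [2.855, 1.239, -0.034]
force: [-2.1, -2.9, 3.8]
width: -0.0
t 10.9 loc [  0.3 140.8] z 25.7 F [-2.1 -2.9  3.8] w -0.0
shift units [ 0.01  0.   -0.01] turn units [ 0.21  0.36 -0.05]
```

View pics/s7.png

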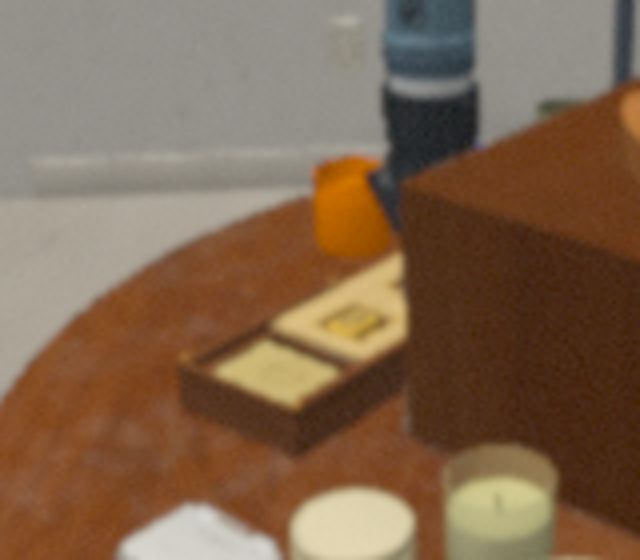

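```bash
python3 -m creep '[[[0,0,0,-0.2,0,-0.05,0],[0,0,0,0,0,-0.6,0],[0,0,0,0,0,-1,0],[0,0,0,0,0,-1,0],[0,0,0,-0.5,0,-1,0]]]';python3 -m creep '[[[0,0,0,-1,0,-0.5,0],[0,0,0,-1,0,0,0],[0,0,0,-1,0,0,0],[0,0,0,-1,0,0,0],[0,0,0,-1,0,0,0]]]';python3 -m creep '[[[0,0,0,-0.7,0,0,0],[0,0,0,-0.5,0,0,0],[0,0,0,0,0,0,0],[0,0,0,0,0,0,0],[0,0,0,0,0,0,0]]]';python3 - <<'E'
from h import *
todo(0.0005,.141,.026)
import cv2
im=r.grab_frame("top"); cv2.imwrite("pics/t8.png",im[:,:,::-1])
c=im[100:270,190:350,::-1]; cv2.imwrite("pics/z8.png",cv2.resize(c,None,fx=3.5,fy=3.5,interpolation=cv2.INTER_CUBIC))
for d in r.recognise("top","tester"):
   w=world("top",d['centre']); print(d['confidence'],w.round(3),(loc(w)*1000).round())
im=r.grab_frame("side"); cv2.imwrite("pics/s8.png",im[:,:,::-1])
for n in("candle_a","cards_a"):
  for d in r.recognise("side",n): print(n,d['confidence'],world("side",d['centre']).round(3))
E
```

```text
t: 11.45
tool_pos: [0.521, 0.1403, 0.1712]
tcp_rot: [2.862, 1.247, -0.038]
force: [1.6, 0.7, 0.0]
width: 0.001
t: 11.95
tool_pos: [0.393, -0.0055, 0.2058]
tcp_rot: [2.853, 1.255, 0.012]
force: [0.1, -0.6, 0.8]
width: 0.0
t: 12.45
tool_pos: [0.3598, -0.0426, 0.208]
tcp_rot: [2.854, 1.247, 0.03]
force: [-0.4, 0.2, 0.3]
width: -0.001
t 12.45 loc [   0.6 -125.7] z 208.0 F [-0.4  0.2  0.3] w -0.0
shift units [ 6.63 -0.15  4.59] turn units [ 0.37 -0.08 -0.  ]
0.93 [0.607 0.327 0.05 ] [-69. 313.]
0.88 [0.589 0.225 0.05 ] [-13. 226.]
0.78 [ 0.553 -0.197  0.05 ] [ 247. -108.]
0.78 [0.482 0.306 0.046] [-147.  213.]
candle_a 0.64 [ 0.571 -0.349  0.066]
cards_a 0.93 [ 0.372 -0.189  0.019]
cards_a 0.31 [ 0.57  -0.352  0.066]
```

View pics/z8.png

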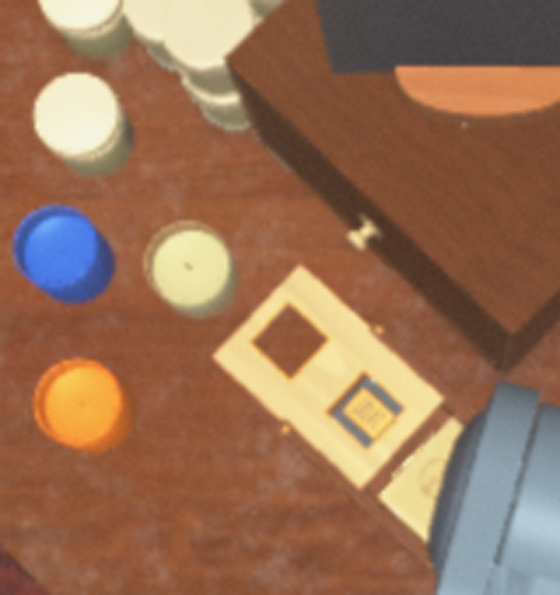

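View pics/s8.png

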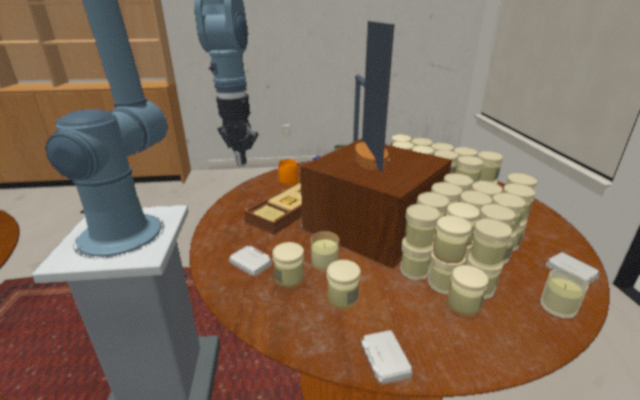

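Run:
```python
from h import *
for q in((300,266),(213,355)): print((loc(ray("top",190+q[0]/3.5,100+q[1]/3.5,.036))*1000).round(1))
q=(368,410)
for z in(.039,.027): print((loc(ray("top",190+q[0]/3.5,100+q[1]/3.5,z))*1000).round(1))
r.hand_in(); print(r.read_state()['t'])
```

```text
[ 50.9 163. ]
[-50.2 164.4]
[ 1.3 40.8]
[ 2.  42.4]
the job is handed in; nothing more can be done
the job is handed in; nothing more can be done
```

The sample case is open and the job was handed in at about 12.5 s of robot time. My last checks showed nothing out of place, but the hand-in gives no verdict.

- **Tester candle:** I pushed it upright about 40 mm along the case's +y with the half-open fingertips. It now stands about 222 to 226 mm along +y from the case's origin, 13 mm off the long axis (200 mm needed). The arm and the plinth hid it during the push itself, so I checked it afterwards.
- **Key and cover:** I pressed the key down with the shut fingertip to z 27 mm, at about 18 N. I then slid the cover over it to the stop. The last pictures show the key standing up in the second hole. The cover's leading end measures 163 to 164 mm along +y, so it has travelled about 83 mm (74 mm needed).
- **Clearance:** The cover's end is about 25 mm short of the candle, and the gripper finished at z 0.21 m, touching nothing.
- **Other things:** They look unmoved in the pictures, and the ones the networks found again were within a few mm. They did not find every candle again in the last picture, so I judged those by eye.

Two readings were slightly off. The fingertip sank to about z 23 mm while passing over the case's low end, with about 3 N on it, so I lifted it 3 mm. The start of the slide also took about 14 N because of friction on the key.

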